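# Load the tape roll and set the unwind brake

### The job

Lift the brown tape roll out of the black bin and set it, without dropping it, over the black cap and down onto the red hub of the unwind stand so that it sits flat on the hub's flange. Then screw the stand's black knurled cap clockwise (seen from above) all the way down until it bottoms out, back it off a quarter turn, and finish with the gripper still holding the cap there: do not let go of it. Leave the other things where they are.

Things in the scene. Friction and masses are not known exactly. Their poses are not given: they have to be found in the camera images.
- tape_roll: brown tape roll with a card core, an upright ring: outer diameter 60 mm, bore 40 mm, height 40 mm, about 0.11 kg (varies by a third). Stands flat in one half of the bin. Origin: centre of its underside; z is its axis, up.
- bin: open black plastic bin, fixed, turned up to 0.3 rad: outside 180 mm along its x, 250 mm along its y, 55 mm high, walls and floor 5 mm. Origin: centre of its underside. Roll and white core stand in it side by side along its y, each about 58 mm from the middle; fingers have the most room beside the roll (35 mm or more each side) when they close along the bin's x.
- spare_core: empty white paper core, a ring of outer diameter 50 mm, height 34 mm, standing in the other half of the bin; leave it. Origin: centre of its underside.
- stand: unwind stand, fixed, turned up to 0.3 rad: aluminium plate 14 mm thick (x -70 to 115, y -80 to 80 mm) with a vertical spindle. Origin: on the spindle axis at the table surface. At the plate's +x edge stand a steel pin (x 95, y 55 mm) and a green block (x 98, y -35 mm), both under 55 mm high. A short red line on the plate points from the spindle to the stand's -x.
- seat (a point): centre of the top of the stand's red flange (66 mm across), 22 mm above the table: the roll's underside comes to lie here. Above it on the spindle: red hub 35 mm across to 16 mm above the seat, tapering to 24 mm across at 26; steel post 14 mm across; brass collar 24 mm across from 40 to 46 mm, on which the cap bottoms out. A seated roll's top is 40 mm above the seat.
- brake_cap: black knurled screw cap on the spindle, already started on its thread: 32 mm across, 24 mm high; the roll passes over it. Origin: centre of its underside, on the spindle axis, 68 mm above the table when bottomed out (top then at 92 mm), higher by 6 mm per turn unscrewed. A white line on its top runs from the centre to its -x, and is in line with the red line on the plate when bottomed out.
- cap_turn (a joint): turn of the cap in rad: 0 when bottomed out (a hard stop), growing as it is unscrewed, counter-clockwise from above; starts between 1.3 and 2.8. It turns with a steady light friction of about 0.06 N m and stays where it is left; the thread does not slip or come off.
- cutter: orange knife handle lying on the table between bin and stand; leave it. Origin: middle of its underside.
- calculator: red calculator with white keys; leave it. Origin: centre of its underside.
- green_roll: roll of green tape, 90 mm across, 24 mm high, on the table; leave it. Origin: centre of its underside.
- spray: small clear bottle with a blue cap, 44 mm across, 110 mm high; leave it. Origin: centre of its underside.
- hex_key: dark bent hex key lying flat; leave it. Origin: middle of its long leg.
- note_pad: white note pad 105 x 148 x 12 mm; leave it. Origin: centre of its underside.

How it is judged:
By the outcome, as a careful person would: the job done as asked, in the order asked, and still so for the second after the job is handed in, while the arm keeps its last pose, push and grip.
It also fails if it takes over 61 s, if anything falls off the work surface, if the arm or the gripper's body presses on something with over 40 N, if the wrist force passes 120 N, or if a joint passes its speed limit or range.

### The arm

A 6-joint arm with a two-finger parallel gripper is mounted at the origin on the work surface. World frame = base frame: x ahead of the robot, y to its left, z up, the work surface at z = 0. Lengths are in m, angles in rad, forces in N, time in s.
With the tool pointing down it reaches from about 0.35 to 0.8 m from the base axis. Payload 7.3 kg.
Tool frame: the origin (TCP) lies on the centre line of the jaws, within the pads' length; the fingertips stand ahead of it and the grasp point (between the pads) lies 5 mm behind it (arm.nose_length is the z of the fingertips in the tool frame, in m); z points along the fingers, y is the direction in which the jaws open and shut (so a half turn about z gives the same grasp; the last joint's range is limited). The gripper opens to 85 mm and grips with 20 to 120 N. Pads are 22 mm wide; open, the fingers measure 114 mm over their backs; the gripper's body (76 mm by 85 mm) begins 54 mm behind the grasp point. The pads swing forward as they close: fully open they stand 13 mm farther back than shut.
Start: joints at [1.022, 0.342, 1.524, -0, 1.275, -0.146], TCP at [0.206, 0.483, 0.245] pointing down, gripper open.
Joint ranges: [-2.53, 2.53], [-0.77, 2.02], [0.04, 2.7], [-1, 4.14], [0.28, 2.66], [-3.11, 3.11]. Speed limits (rad/s): [2.57, 2.57, 3.14, 3.14, 3.14, 3.14].

### API

Orientations are given as [roll, pitch, yaw] about the fixed x, y, z axes, in that order (R = Rz(yaw) Ry(pitch) Rx(roll)).
In Python, from workcell import arm, viewer, spotter gives the robot as it stands.
- The arm moves only by the tool carry_out, never from a script. Its argument "targets" is a list of rows, each a list of 7 numbers: the shift along the tool's x, y, z scaled (see below), then the turn, a rotation vector about the tool's x, y, z scaled (see below), then the closure in counts, from 0 (fully open) to 255 (shut). In form: [[tx, ty, tz, wx, wy, wz, grip], ...]. A call has 1 to 12 rows; each row shifts and turns the commanded pose from where the row before left it, along the tool's axes as they then stand; what a row does not reach is not made up. The controller multiplies each number of a shift by 0.25 m and each number of a turn by 180 degrees. A row lasts 1/8 s, in which the tool goes at most 62.5 mm and 10.7 degrees, less where a joint would pass 70% of its speed; a pose out of reach is approached as far as the arm can. A call with a number of a shift or a turn outside -1 to 1 is refused whole. A call with a gripper value outside its range is refused whole. The fingers move at their own pace and stop on an object; "grip_force" is the grip in N (left out, the last holds). Time passes only in rows, so rows that do not move let the fingers close. It gives the time, the measured TCP pose, the force and the opening at its end, in the units of the state.
- arm.read_state(): the state, without advancing time (a new reading comes with each control period).
- viewer.read_camera(name): name is "scene" or "top" or "wrist"; returns a dict with "frame" (400x640x3 uint8, red, green, blue), "camera_matrix" (3x3 intrinsics, pixels), "R" (3x3) and "t" (3): a world point X has camera coordinates R X + t. Camera axes: x right, y down, z forward; pixel columns grow to the right and rows downward; lengths in m; the calibration is good to about 2 mm. A picture is of the moment at which its call begins. There is no depth.
- arm.close_job(): hands the job in, once; it reports no verdict.
Trained networks look in a picture, given as the dict that the camera call returned (one of the last four; its "shot" number tells which), for a name from the list of things; names that differ only in an ending like _2 or _b are one class to them, and where a whole thing is asked for, a point or a joint stands for the part that bears it (a point fixed in the world has none). Each returns a list of dicts, best first, with "confidence" (0 to 1); they miss things now and then, are a little off and sometimes report something else, mostly with a low value. They report only what shows in the picture. A call takes as long as a camera call.
- spotter.boxes_of(picture, label): "extent" ([left, top, width, height] in pixels, round what is visible of it).
- spotter.spot_point(picture, label): "pixel" ([column, row] in pixels: a listed point, or the origin of a listed thing).
The state is a dict: "time_s": time; "joint_positions": joint angles; "joint_velocities": joint speeds; "effort": joint torques, N m; "tool_pos": TCP position; "orientation": TCP orientation; "wrist_force": force on the tool from outside, world axes, zero at the start; "moment": the same for the moment, N m; "width": finger opening in m.
Only numpy, scipy, OpenCV 4.12 (cv2) and the standard library are available. Lean on these libraries where they do the work, as an engineer would, in place of code of your own. Each camera call takes 0.05 s, during which the arm holds its last target.

## Working session

There is one attempt and no reset: what is moved stays moved. The work goes in short steps, Python scripts to look and compute and a tool call to move; the robot and the scene stay as the last step left them, time stands still between calls to the robot, and variables do not carry over. Pictures are saved under pics/ and viewed, and the job is handed in when it is done.

Besides the shell and the picture viewer there is one more tool, called by a JSON object that holds its "name" and its "arguments", one argument or row to a line. carry_out: Moves the arm, as the interface text tells. Shifts and turns lie within -1 to 1; 1 stands for 0.25 m of shift or 180 degrees of turn. Its arguments: {"type":"object","properties":{"targets":{"type":"array","items":{"type":"array","items":{"type":"number"}}},"grip_force":{"type":"number"}},"required":["targets"]}

```bash
ls; mkdir -p pics
cat > h.py <<'E'
import numpy as np, cv2
from workcell import arm, viewer, spotter
def shot(name,fn=None):
    p=viewer.read_camera(name)
    if fn: cv2.imwrite('pics/'+fn,cv2.cvtColor(p['frame'],cv2.COLOR_RGB2BGR))
    return p
def ray(p,px):
    K=np.array(p['camera_matrix']);R=np.array(p['R']);t=np.array(p['t'])
    d=R.T@np.linalg.inv(K)@np.array([px[0],px[1],1.]); c=-R.T@t
    return c,d
def onz(p,px,z):
    c,d=ray(p,px); return c+d*(z-c[2])/d[2]
def proj(p,X):
    q=np.array(p['R'])@np.array(X)+np.array(p['t']); q=np.array(p['camera_matrix'])@q; return q[:2]/q[2]
E
python3 - <<'E'
from h import *
s=arm.read_state(); print({k:np.round(v,3).tolist() for k,v in s.items()}); print(arm.nose_length)
a=shot('scene','s0.png');b=shot('top','t0.png')
for n,p in(('scene',a),('top',b)):
    print(n,np.round(-np.array(p['R']).T@p['t'],3))
    for l in ['tape_roll','spare_core','bin','stand','seat','brake_cap','cutter','calculator','green_roll','spray']:
        r=spotter.spot_point(p,l)[:2]; bx=spotter.boxes_of(p,l)[:1]
        print(l,[(np.round(q['pixel'],1).tolist(),round(q['confidence'],2)) for q in r],[np.round(q['extent']).tolist() for q in bx])
E
```

```text
pics
{'time_s': 0.0, 'joint_positions': [1.022, 0.343, 1.525, -0.0, 1.275, -0.146], 'joint_velocities': [0.0, -0.001, -0.001, 0.0, 0.001, 0.001], 'effort': [0.001, -43.369, -24.601, -0.0, 0.008, -0.0], 'tool_pos': [0.206, 0.483, 0.245], 'orientation': [-3.14, -0.0, 2.739], 'wrist_force': [-0.377, 0.304, -0.12], 'moment': [0.017, 0.018, -0.002], 'width': 0.086}
0.014
scene [ 1.496 -0.296  1.024]
tape_roll [([256.1, 229.0], 0.58)] [[247.0, 210.0, 22.0, 24.0]]
spare_core [([298.5, 224.5], 0.84)] [[287.0, 211.0, 22.0, 19.0]]
bin [([282.2, 232.5], 0.85), ([393.3, 201.7], 0.74)] [[235.0, 196.0, 90.0, 62.0]]
stand [([395.9, 199.4], 0.84)] [[366.0, 176.0, 68.0, 54.0]]
seat [([392.6, 193.3], 0.64)] [[363.0, 173.0, 74.0, 56.0]]
brake_cap [([394.5, 182.4], 0.43)] [[392.0, 176.0, 12.0, 16.0]]
cutter [([330.1, 185.7], 0.67)] [[321.0, 174.0, 16.0, 28.0]]
calculator [([352.1, 276.4], 0.74)] [[328.0, 256.0, 41.0, 20.0]]
green_roll [([177.6, 239.1], 0.64)] [[164.0, 222.0, 32.0, 27.0]]
spray [([483.6, 206.4], 0.77), ([394.2, 194.2], 0.32)] [[475.0, 179.0, 20.0, 30.0]]
top [ 0.341 -0.021  1.049]
tape_roll [([404.8, 199.4], 0.83)] [[397.0, 186.0, 23.0, 27.0]]
spare_core [([333.0, 119.2], 0.66), ([364.1, 188.9], 0.44)] [[359.0, 178.0, 16.0, 19.0]]
bin [([383.9, 189.4], 0.84)] [[334.0, 144.0, 103.0, 86.0]]
stand [([254.7, 195.3], 0.88)] [[222.0, 154.0, 63.0, 64.0]]
seat [([250.3, 191.8], 0.64)] [[222.0, 153.0, 58.0, 68.0]]
brake_cap [([246.9, 192.8], 0.67)] [[241.0, 184.0, 14.0, 16.0]]
cutter [([319.7, 233.6], 0.68)] [[314.0, 210.0, 8.0, 48.0]]
calculator [([333.8, 119.1], 0.6)] [[313.0, 105.0, 40.0, 26.0]]
green_roll [([486.9, 213.0], 0.86), ([243.0, 189.1], 0.41)] [[472.0, 197.0, 40.0, 31.0]]
spray [([169.3, 159.8], 0.6)] [[151.0, 150.0, 26.0, 18.0]]
```

```bash
python3 - <<'E'
import cv2
a=cv2.imread('pics/s0.png')[160:290,150:510]; b=cv2.imread('pics/t0.png')[90:270,140:520]
cv2.imwrite('pics/s0c.png',cv2.resize(a,None,fx=2.2,fy=2.2,interpolation=2)); cv2.imwrite('pics/t0c.png',cv2.resize(b,None,fx=2.1,fy=2.1,interpolation=2))
E
python3 - <<'E'
from h import *
p=shot('top');s=shot('scene')
print('roll',onz(p,[404.8,199.4],.005),onz(s,[256.1,229],.005))
print('core',onz(p,[364.1,188.9],.005),onz(s,[298.5,224.5],.005))
print('bin',onz(p,[383.9,189.4],.0),onz(s,[282.2,232.5],0))
print('seat',onz(p,[250.3,191.8],.022),onz(s,[392.6,193.3],.022))
print('stand',onz(p,[254.7,195.3],.0),onz(s,[395.9,199.4],0))
print('cap',onz(p,[246.9,192.8],.07),onz(s,[394.5,182.4],.07))
print('spray',onz(p,[169.3,159.8],0),'cutter',onz(p,[319.7,233.6],0))
E
```

```text
roll [ 0.5242899  -0.24938182  0.005     ] [ 0.53234183 -0.25718965  0.005     ]
core [ 0.55275371 -0.13416678  0.005     ] [ 0.55095868 -0.13247719  0.005     ]
bin [ 0.55325826 -0.19138678  0.        ] [ 0.56385499 -0.18530836  0.        ]
seat [0.53554071 0.18858959 0.022     ] [0.52178774 0.17909048 0.022     ]
stand [0.52965424 0.17981227 0.        ] [0.52976822 0.1889815  0.        ]
cap [0.52356468 0.1878673  0.07      ] [0.52453717 0.18011734 0.07      ]
spray [0.63154428 0.43750217 0.        ] cutter [ 0.42308824 -0.00956949  0.        ]
```

```bash
sleep 3
```

```text
(no output)
```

View pics/t0.png

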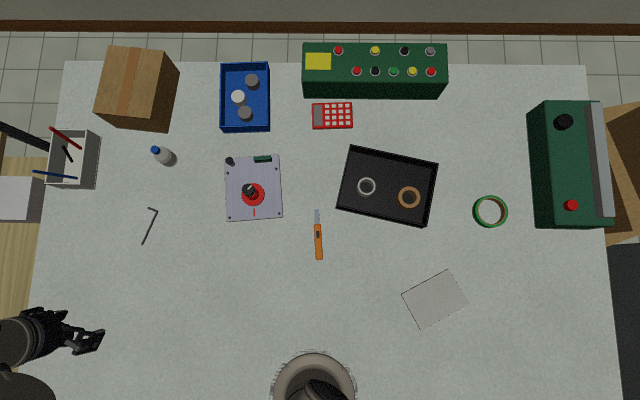

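View pics/s0.png

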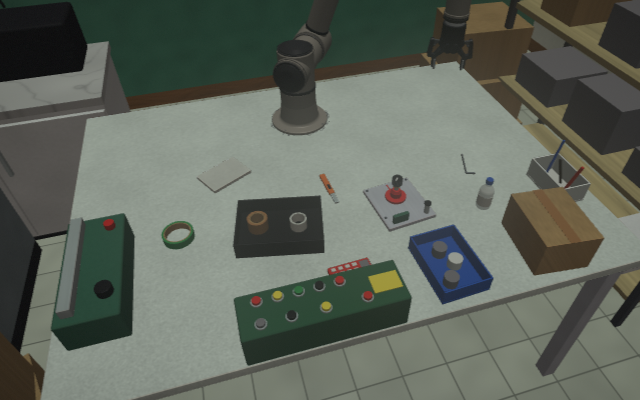

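The top view shows the roll at about (409,197), white core (367,186), the bin outlined by (350,145)-(438,162)-(427,227)-(336,209), the stand with the red flange at (253,195) and its red line pointing down (world -x). Next I'll refine these with colour and edges.

Run:
```python
from h import *
p=shot('top')
f=cv2.cvtColor(p['frame'],cv2.COLOR_RGB2BGR)
cs=[onz(p,c,.055)[:2] for c in [(350,145),(438,162),(427,227),(336,209)]]
cs=np.array(cs); print(cs.round(4), cs.mean(0).round(4), np.linalg.norm(cs-np.roll(cs,-1,0),axis=1).round(3))
d=cs[0]-cs[1]+cs[3]-cs[2]; print('bin y dir angle',np.arctan2(d[1],d[0])-np.pi/2)
hsv=cv2.cvtColor(f,cv2.COLOR_BGR2HSV)
m=((hsv[...,0]>5)&(hsv[...,0]<22)&(hsv[...,1]>70)&(hsv[...,2]>50)).astype(np.uint8); m[:180]=0;m[215:]=0;m[:,:390]=0;m[:,425:]=0
ys,xs=np.nonzero(m); print('roll px',xs.min(),xs.max(),ys.min(),ys.max(),xs.mean(),ys.mean())
for z in(.025,.045):print(onz(p,[(xs.min()+xs.max())/2,(ys.min()+ys.max())/2],z))
m=(((hsv[...,0]<6)|(hsv[...,0]>174))&(hsv[...,1]>150)&(hsv[...,2]>100)).astype(np.uint8)
m[:175]=0;m[225:]=0;m[:,:230]=0;m[:,275:]=0
ys,xs=np.nonzero(m); print('red',xs.min(),xs.max(),ys.min(),ys.max())
k=ys>207; print('line',onz(p,[xs[k].mean(),ys[k].mean()],.014),k.sum())
k=ys<=207; xs=xs[k];ys=ys[k];print(xs.min(),xs.max(),ys.min(),ys.max(),onz(p,[(xs.min()+xs.max())/2,(ys.min()+ys.max())/2],.022))
crop=f[140:235,215:445]; cv2.imwrite('pics/c1.png',cv2.resize(crop,None,fx=3.4,fy=3.4,interpolation=cv2.INTER_CUBIC))
```

```text
[[ 0.6666 -0.0898]
 [ 0.6214 -0.3314]
 [ 0.4419 -0.2958]
 [ 0.486  -0.0529]] [ 0.554  -0.1925] [0.246 0.183 0.247 0.184]
bin y dir angle -0.1822659803751363
roll px 396 420 186 209 409.0681818181818 196.57467532467533
[ 0.52631469 -0.25398867  0.025     ]
[ 0.52270116 -0.24943173  0.045     ]
red 242 263 183 215
line [0.47924629 0.17674809 0.014     ] 7
242 263 183 205 [0.52932578 0.1820284  0.022     ]
```

View pics/c1.png

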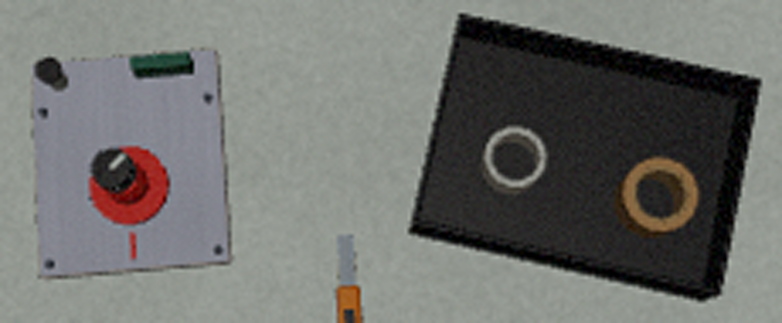

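```bash
cat >> h.py <<'E'
from scipy.spatial.transform import Rotation as Ro
def plan(target,yaw,n,grip,start=None,nd=3):
    """rows in move units to go from the measured (or given) pose to target, tool down"""
    s=arm.read_state()
    if start is None: P=np.array(s['tool_pos']);R=Ro.from_euler('xyz',s['orientation'])
    else: P=np.array(start[0]);R=Ro.from_euler('xyz',[np.pi,0,start[1]])
    G=Ro.from_euler('xyz',[np.pi,0,yaw]); rows=[]
    for i in range(n):
        k=n-i
        d=R.inv().apply((np.array(target)-P)/k)
        w=(R.inv()*G).as_rotvec()/k
        rr=[round(float(x),nd)+0. for x in d/.25]+[round(float(x),nd)+0. for x in w/np.pi]
        rows.append(rr+[grip])
        P=P+R.apply(np.array(rr[:3])*.25); R=R*Ro.from_rotvec(np.array(rr[3:])*np.pi)
    for r in rows: print(r)
    print('->',P.round(4),R.as_euler('xyz').round(3))
E
python3 - <<'E'
from h import *
plan([.525,-.25,.245],1.388,16,0)
E
```

```text
[-0.145, -0.137, 0.0, 0.0, 0.0, 0.027, 0]
[-0.156, -0.125, 0.0, 0.0, 0.0, 0.027, 0]
[-0.166, -0.111, 0.0, 0.0, 0.0, 0.027, 0]
[-0.175, -0.096, 0.0, 0.0, 0.0, 0.027, 0]
[-0.183, -0.081, 0.0, 0.0, 0.0, 0.027, 0]
[-0.189, -0.065, 0.0, 0.0, 0.0, 0.027, 0]
[-0.194, -0.049, 0.0, 0.0, 0.0, 0.027, 0]
[-0.197, -0.033, 0.0, 0.0, 0.0, 0.027, 0]
[-0.199, -0.016, 0.0, 0.0, 0.0, 0.027, 0]
[-0.2, 0.001, 0.0, 0.0, 0.0, 0.027, 0]
[-0.199, 0.018, 0.0, 0.0, 0.0, 0.027, 0]
[-0.197, 0.035, 0.0, 0.0, 0.0, 0.027, 0]
[-0.193, 0.052, 0.0, 0.0, 0.0, 0.026, 0]
[-0.188, 0.067, 0.0, 0.0, 0.0, 0.027, 0]
[-0.182, 0.083, 0.001, 0.0, 0.0, 0.026, 0]
[-0.175, 0.098, 0.0, 0.0, 0.0, 0.027, 0]
-> [ 0.525 -0.25   0.245] [ 3.142 -0.     1.388]
```

{"name": "carry_out", "arguments": {
  "targets": [
    [-0.145,-0.137,0,0,0,0.027,0],
    [-0.156,-0.125,0,0,0,0.027,0],
    [-0.166,-0.111,0,0,0,0.027,0],
    [-0.175,-0.096,0,0,0,0.027,0],
    [-0.183,-0.081,0,0,0,0.027,0],
    [-0.189,-0.065,0,0,0,0.027,0],
    [-0.194,-0.049,0,0,0,0.027,0],
    [-0.197,-0.033,0,0,0,0.027,0],
    [-0.199,-0.016,0,0,0,0.027,0],
    [-0.2,0,0,0,0,0.027,0],
    [-0.2,0.018,0,0,0,0.027,0],
    [-0.197,0.035,0,0,0,0.027,0]
  ]
}}

```text
time_s: 3.75
tool_pos: [0.4453, -0.0688, 0.2455]
orientation: [3.141, 0.0, 1.718]
wrist_force: [1.4, 0.6, -0.2]
width: 0.0849
```

{"name": "carry_out", "arguments": {
  "targets": [
    [-0.193,0.052,0,0,0,0.026,0],
    [-0.188,0.067,0,0,0,0.027,0],
    [-0.182,0.083,0,0,0,0.026,0],
    [-0.175,0.098,0,0,0,0.027,0],
    [0,0,0,0,0,0,0],
    [0,0,0,0,0,0,0]
  ]
}}

```text
time_s: 4.5
tool_pos: [0.5245, -0.2499, 0.2449]
orientation: [-3.141, -0.001, 1.388]
wrist_force: [-0.7, 0.8, 0.1]
width: 0.0854
```

Run:
```python
from h import *
s=arm.read_state(); print({k:np.round(v,3).tolist() for k,v in s.items()})
w=shot('wrist','w1.png')
print(np.round(-np.array(w['R']).T@w['t'],3),np.array(w['R']).round(2))
for l in ['tape_roll','bin']:
    for q in spotter.spot_point(w,l)[:2]: print(l,q,onz(w,q['pixel'],.005))
    print(spotter.boxes_of(w,l)[:1])
```

```text
{'time_s': 4.5, 'joint_positions': [-0.577, 0.446, 1.364, 0.0, 1.333, -0.394], 'joint_velocities': [0.018, -0.023, 0.013, -0.0, -0.001, 0.001], 'effort': [-0.922, -48.489, -25.604, -0.061, -0.057, 0.007], 'tool_pos': [0.524, -0.25, 0.245], 'orientation': [-3.141, -0.001, 1.388], 'wrist_force': [-0.672, 0.769, 0.079], 'moment': [-0.043, -0.014, -0.035], 'width': 0.085}
[ 0.54  -0.167  0.373] [[ 0.98 -0.18 -0.  ]
 [-0.17 -0.93  0.33]
 [-0.06 -0.32 -0.94]]
tape_roll {'pixel': [326.2, 165.3], 'confidence': 0.77} [ 0.52878326 -0.25341539  0.005     ]
[{'extent': [297.6, 144.6, 54.6, 54.4], 'confidence': 0.71}]
bin {'pixel': [340.7, 108.4], 'confidence': 0.76} [ 0.55763524 -0.18914043  0.005     ]
[{'extent': [253.7, 0.1, 193.9, 227.3], 'confidence': 0.81}]
```

View pics/w1.png

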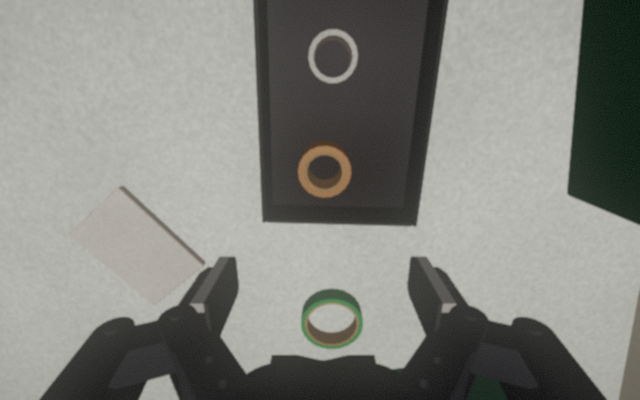

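Wrist view: roll's top ring is centred near (325,171), bin parallel to the image columns, fingers left/right. I'll fit the ring.

```bash
cat >> h.py <<'E'
from scipy.optimize import least_squares
def fitcirc(p,pts,z,r,x0):
    """fit centre of a horizontal circle (height z, radius r) to contour pixels"""
    W=np.array([onz(p,q,z)[:2] for q in pts])
    s=least_squares(lambda c:np.hypot(*(W-c[:2]).T)-c[2],[x0[0],x0[1],r],loss='soft_l1',f_scale=.001)
    return s.x, np.sqrt(np.mean((s.fun)**2))
E
python3 - <<'E'
from h import *
w=shot('wrist')
f=cv2.cvtColor(w['frame'],cv2.COLOR_RGB2BGR); hsv=cv2.cvtColor(f,cv2.COLOR_BGR2HSV)
m=((hsv[...,0]>5)&(hsv[...,0]<22)&(hsv[...,1]>90)&(hsv[...,2]>110)).astype(np.uint8)*255
k=np.zeros_like(m);k[135:210,285:365]=1;m*=k
cn,_=cv2.findContours(m,cv2.RETR_CCOMP,cv2.CHAIN_APPROX_NONE); cn=sorted(cn,key=lambda c:-len(c))[:2]
for c in cn: print(len(c),cv2.fitEllipse(c),fitcirc(w,c[:,0],.045,.03,[.525,-.25]))
# bin edges in wrist
print([onz(w,q,.055) for q in [(262,222),(418,225)]])
E
```

```text
148 ((323.6962585449219, 171.3697052001953), (51.1422233581543, 52.58893585205078), 86.40972900390625) (array([ 0.52642708, -0.25120423,  0.0296292 ]), np.float64(0.00032194828328955047))
98 ((323.683837890625, 171.63958740234375), (34.04722595214844, 35.30448532104492), 88.94345092773438) (array([ 0.52643626, -0.25103962,  0.01980038]), np.float64(0.0003313586878783554))
[array([ 0.44600833, -0.29434519,  0.055     ]), array([ 0.6233869 , -0.33060336,  0.055     ])]
```

Run:
```python
from h import *
plan([.5264,-.2511,.10],1.38,3,30)
plan([.5264,-.2511,.03],1.38,3,30,start=([.5264,-.2511,.10],1.38))
```

```text
[-0.002, 0.002, 0.194, 0.0, 0.0, 0.001, 30]
[-0.001, 0.003, 0.194, 0.0, 0.0, 0.001, 30]
[-0.002, 0.002, 0.195, 0.0, 0.0, 0.001, 30]
-> [ 0.5264 -0.2511  0.1   ] [3.141 0.    1.38 ]
[0.0, 0.0, 0.093, 0.0, 0.0, 0.0, 30]
[0.0, 0.0, 0.094, 0.0, 0.0, 0.0, 30]
[0.0, 0.0, 0.093, 0.0, 0.0, 0.0, 30]
-> [ 0.5264 -0.2511  0.03  ] [3.142 0.    1.38 ]
```

{"name": "carry_out", "arguments": {
  "targets": [
    [-0.002,0.002,0.194,0,0,0.001,30],
    [-0.001,0.003,0.194,0,0,0.001,30],
    [-0.002,0.002,0.195,0,0,0.001,30],
    [0,0,0,0,0,0,30],
    [0,0,0,0,0,0,30]
  ],
  "grip_force": 40
}}

```text
time_s: 5.42
tool_pos: [0.5274, -0.2523, 0.1015]
orientation: [3.139, 0.001, 1.379]
wrist_force: [-0.6, -0.6, 0.1]
width: 0.0756
```

Run:
```python
from h import *
w=shot('wrist','w2.png')
```

```text
(no output)
```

View pics/w2.png

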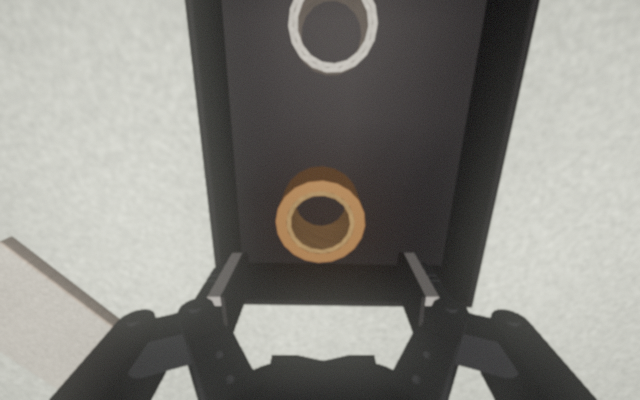

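Roll ring centre (321,222) lies between the fingers (midline ~322). Quick refit, then down.

Run:
```python
from h import *
w=shot('wrist')
f=cv2.cvtColor(w['frame'],cv2.COLOR_RGB2BGR); hsv=cv2.cvtColor(f,cv2.COLOR_BGR2HSV)
m=((hsv[...,0]>5)&(hsv[...,0]<22)&(hsv[...,1]>90)&(hsv[...,2]>140)).astype(np.uint8)*255
k=np.zeros_like(m);k[160:275,260:380]=1;m*=k
cn,_=cv2.findContours(m,cv2.RETR_CCOMP,cv2.CHAIN_APPROX_NONE); cn=sorted(cn,key=lambda c:-len(c))[:2]
for c in cn: print(len(c),fitcirc(w,c[:,0],.045,.03,[.525,-.25]))
print(arm.read_state()['tool_pos'])
plan([.5264,-.2511,.03],1.38,4,30)
```

```text
238 (array([ 0.52635395, -0.25103645,  0.02936838]), np.float64(0.00021560331296758143))
161 (array([ 0.52639831, -0.2509063 ,  0.01987501]), np.float64(0.00020673833738835782))
[ 0.52766524 -0.25260791  0.10214311]
[0.001, -0.002, 0.072, 0.0, 0.0, 0.0, 30]
[0.001, -0.002, 0.072, 0.0, 0.0, 0.0, 30]
[0.002, -0.002, 0.072, 0.001, 0.0, 0.0, 30]
[0.001, -0.001, 0.073, 0.0, 0.001, 0.0, 30]
-> [ 0.5264 -0.2512  0.0299] [ 3.140e+00 -2.000e-03  1.379e+00]
```

{"name": "carry_out", "arguments": {
  "targets": [
    [0.002,-0.002,0.072,0,0,0,30],
    [0.001,-0.002,0.072,0,0,0,30],
    [0.001,-0.002,0.072,0,0,0,30],
    [0.001,-0.002,0.072,0,0,0,30],
    [0,0,0,0,0,0,30],
    [0,0,0,0,0,0,30]
  ]
}}

```text
time_s: 6.28
tool_pos: [0.5256, -0.2509, 0.0292]
orientation: [3.139, 0.001, 1.379]
wrist_force: [0.2, -0.8, 0.4]
width: 0.0755
```

Run:
```python
from h import *
for i in range(3):
    shot('top',None); s=arm.read_state(); print({k:np.round(s[k],4).tolist() for k in ['tool_pos','orientation','wrist_force','joint_velocities']})
```

```text
{'tool_pos': [0.5256, -0.2509, 0.0292], 'orientation': [3.1389, 0.001, 1.3785], 'wrist_force': [-0.1189, -0.7621, -0.6665], 'joint_velocities': [0.0009, 0.0025, 0.0061, -0.0004, -0.0023, -0.0005]}
{'tool_pos': [0.5254, -0.2508, 0.029], 'orientation': [3.1392, 0.0009, 1.3785], 'wrist_force': [-0.6051, -0.0256, 0.6831], 'joint_velocities': [0.0003, 0.0047, 0.004, -0.0004, -0.0038, 0.0022]}
{'tool_pos': [0.5253, -0.2507, 0.0288], 'orientation': [3.1396, 0.0007, 1.3786], 'wrist_force': [0.0731, -0.7058, 0.6439], 'joint_velocities': [0.0004, 0.007, 0.0057, -0.0001, -0.0041, 0.0004]}
```

{"name": "carry_out", "arguments": {
  "targets": [
    [0,0.002,-0.004,0,0,0,90],
    [0,0,0,0,0,0,150],
    [0,0,0,0,0,0,150],
    [0,0,0,0,0,0,150]
  ],
  "grip_force": 40
}}

```text
time_s: 6.92
tool_pos: [0.5255, -0.2506, 0.0295]
orientation: [3.14, 0.0, 1.379]
wrist_force: [-1.0, -0.0, 6.9]
width: 0.0593
```

Run:
```python
from h import *
s=arm.read_state(); print({k:np.round(s[k],4).tolist() for k in ['tool_pos','orientation','wrist_force','joint_velocities','width']})
w=shot('wrist','w3.png')
```

```text
{'tool_pos': [0.5255, -0.2506, 0.0295], 'orientation': [3.1403, 0.0004, 1.3785], 'wrist_force': [-1.0175, -0.0095, 6.8641], 'joint_velocities': [0.0011, 0.0002, -0.001, -0.0009, 0.0002, -0.0001], 'width': 0.0593}
```

View pics/w3.png

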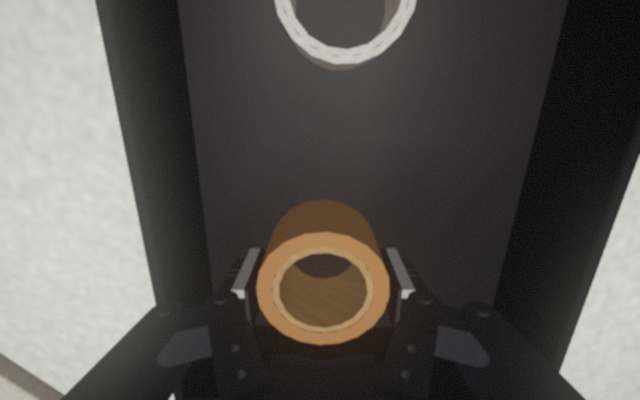

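{"name": "carry_out", "arguments": {
  "targets": [
    [0,0,-0.04,0,0,0,150],
    [0,0,-0.1,0,0,0,150],
    [0,0,-0.16,0,0,0,150],
    [0,0,-0.16,0,0,0,150],
    [0,0,-0.16,0,0,0,150],
    [0,0,-0.08,0,0,0,150],
    [0,0,0,0,0,0,150]
  ]
}}

```text
time_s: 7.85
tool_pos: [0.5257, -0.2508, 0.2055]
orientation: [3.138, 0.001, 1.379]
wrist_force: [-0.4, 0.9, -1.3]
width: 0.0591
```

Run:
```python
from h import *
s=arm.read_state(); print({k:np.round(s[k],4).tolist() for k in ['tool_pos','orientation','wrist_force','width']})
plan([.5280,.182,.2],1.38,10,150)
```

```text
{'tool_pos': [0.5257, -0.2508, 0.2055], 'orientation': [3.138, 0.0013, 1.3786], 'wrist_force': [-0.4149, 0.8647, -1.2631], 'width': 0.0591}
[0.17, -0.032, 0.002, 0.0, 0.0, 0.0, 150]
[0.17, -0.032, 0.002, 0.0, 0.0, 0.0, 150]
[0.17, -0.032, 0.002, 0.0, 0.0, 0.0, 150]
[0.17, -0.032, 0.002, 0.0, 0.0, 0.0, 150]
[0.17, -0.032, 0.002, 0.0, 0.0, 0.0, 150]
[0.17, -0.032, 0.002, 0.0, 0.0, 0.0, 150]
[0.17, -0.032, 0.002, 0.0, 0.0, 0.0, 150]
[0.17, -0.033, 0.001, 0.0, 0.0, 0.0, 150]
[0.17, -0.032, 0.002, 0.001, 0.0, 0.0, 150]
[0.171, -0.033, 0.002, 0.0, 0.0, 0.0, 150]
-> [0.528  0.182  0.1999] [3.141e+00 1.000e-03 1.379e+00]
```

{"name": "carry_out", "arguments": {
  "targets": [
    [0.1,-0.02,0,0,0,0,150],
    [0.17,-0.032,0,0,0,0,150],
    [0.17,-0.032,0,0,0,0,150],
    [0.17,-0.032,0,0,0,0,150],
    [0.17,-0.032,0,0,0,0,150],
    [0.17,-0.032,0,0,0,0,150],
    [0.17,-0.032,0,0,0,0,150],
    [0.15,-0.03,0,0,0,0,150],
    [0.08,-0.015,0,0,0,0,150],
    [0,0,0,0,0,0,150],
    [0,0,0,0,0,0,150],
    [0,0,0,0,0,0,150]
  ]
}}

```text
time_s: 9.35
tool_pos: [0.5265, 0.0922, 0.2032]
orientation: [-3.141, 0.0, 1.377]
wrist_force: [0.2, -0.2, -0.8]
width: 0.0593
```

Run:
```python
from h import *
w=shot('wrist','w4.png')
s=arm.read_state(); print({k:np.round(s[k],4).tolist() for k in ['tool_pos','orientation','wrist_force','width','joint_positions']})
for l in ['seat','brake_cap','stand']:
    for q in spotter.spot_point(w,l)[:2]: print(l,q)
```

```text
{'tool_pos': [0.5265, 0.0923, 0.2033], 'orientation': [-3.1412, 0.0002, 1.3772], 'wrist_force': [0.5099, -0.3646, -1.365], 'width': 0.0596, 'joint_positions': [0.0301, 0.3967, 1.563, -0.0001, 1.1823, 0.2237]}
seat {'pixel': [307.5, 87.1], 'confidence': 0.59}
brake_cap {'pixel': [305.9, 83.6], 'confidence': 0.77}
stand {'pixel': [310.3, 85.1], 'confidence': 0.96}
```

View pics/w4.png

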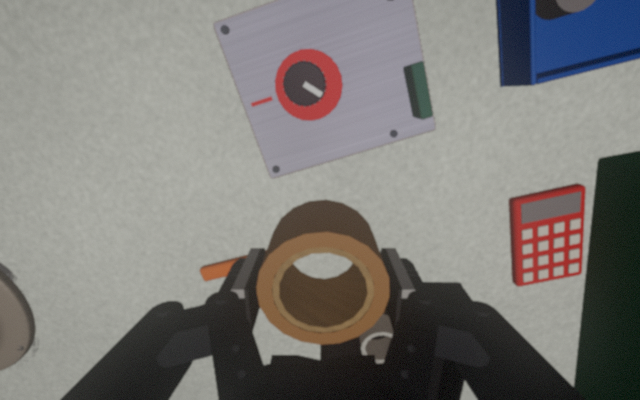

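Clear view: flange centre ≈(308,85), red line at (262,101), white line on the cap from (304,84) to (322,95), roll ring at (323,287). I'll fit all of them.

```bash
cat > st.py <<'E'
from h import *
w=shot('wrist','w5.png')
s=arm.read_state()
f=cv2.cvtColor(w['frame'],cv2.COLOR_RGB2BGR); hsv=cv2.cvtColor(f,cv2.COLOR_BGR2HSV)
red=(((hsv[...,0]<8)|(hsv[...,0]>172))&(hsv[...,1]>120)&(hsv[...,2]>80)).astype(np.uint8)*255
k=np.zeros_like(red);k[20:150,230:370]=1;red*=k
cn,_=cv2.findContours(red,cv2.RETR_EXTERNAL,cv2.CHAIN_APPROX_NONE); cn=sorted(cn,key=lambda c:-len(c))
fl,rms=fitcirc(w,cn[0][:,0],.022,.033,[.53,.182]); print('flange',fl,rms)
ln=cn[1][:,0]; print('line len',len(ln)); L=np.array([onz(w,q,.014)[:2] for q in ln.astype(float)])
d=L.mean(0)-fl[:2]; print('line dir from spindle',np.degrees(np.arctan2(d[1],d[0])), 'dist',np.hypot(*d))
u=np.linalg.svd(L-L.mean(0))[2][0]; print('line own dir',np.degrees(np.arctan2(u[1],u[0])))
dark=((hsv[...,2]<95)&(hsv[...,1]<90)).astype(np.uint8)*255
m=np.zeros_like(red);m[58:110,278:334]=1
cn,_=cv2.findContours(dark*m,cv2.RETR_EXTERNAL,cv2.CHAIN_APPROX_NONE); cn=sorted(cn,key=lambda c:-len(c)); hull=cv2.convexHull(cn[0])[:,0]
for z in(.094,.095): print('cap',fitcirc(w,hull,z,.016,[.53,.18]))
wh=((hsv[...,1]<60)&(hsv[...,2]>130)).astype(np.uint8)*255
m[:]=0;cv2.circle(m,(305,84),22,1,-1)
cn,_=cv2.findContours(wh*m,cv2.RETR_EXTERNAL,cv2.CHAIN_APPROX_NONE); cn=sorted(cn,key=lambda c:-len(c))
W=np.array([onz(w,q,.094)[:2] for q in cn[0][:,0].astype(float)]); print('n',len(W))
u=np.linalg.svd(W-W.mean(0))[2][0]; cap,_=fitcirc(w,hull,.094,.016,[.53,.18])
if u@(W.mean(0)-cap[:2])<0:u=-u
print('white mean off',(W.mean(0)-cap[:2]),'dir',np.degrees(np.arctan2(u[1],u[0])))
br=((hsv[...,0]>5)&(hsv[...,0]<22)&(hsv[...,1]>90)&(hsv[...,2]>125)).astype(np.uint8)*255
m[:]=0;m[225:350,250:400]=1
cn,_=cv2.findContours(br*m,cv2.RETR_CCOMP,cv2.CHAIN_APPROX_NONE); cn=sorted(cn,key=lambda c:-len(c))[:2]
tp=np.array(s['tool_pos'])
for c in cn:
  for zz in(.012,.0155,.019): r,e=fitcirc(w,cv2.convexHull(c)[:,0],tp[2]+zz,.03,tp); print('roll',len(c),zz,r,e,'off',r[:2]-tp[:2])
print(tp)
E
python3 st.py
```

```text
flange [0.53055956 0.1829566  0.03138152] 0.00027485018916364984
line len 38
line dir from spindle -173.91806524951343 dist 0.049889232582757743
line own dir -174.20754949630333
cap (array([0.53063368, 0.18278848, 0.01500165]), np.float64(9.806444531106079e-05))
cap (array([0.53068619, 0.18275613, 0.01493852]), np.float64(9.765175575010702e-05))
n 43
white mean off [ 0.00531195 -0.00481902] dir -40.78844236973295
roll 343 0.012 [0.52661869 0.08994973 0.03006333] 0.00010948295410841736 off [ 5.52974057e-07 -2.76303324e-03]
roll 343 0.0155 [0.52711607 0.09251772 0.02915669] 0.00010618119583576186 off [ 0.00049794 -0.00019505]
roll 343 0.019 [0.52761346 0.0950857  0.02825005] 0.0001028794453382084 off [0.00099532 0.00237293]
roll 242 0.012 [0.52658018 0.09000017 0.02115415] 0.0002373338793976065 off [-3.79588474e-05 -2.71259946e-03]
roll 242 0.0155 [0.52707863 0.09256644 0.02051641] 0.000230172000193534 off [ 0.00046049 -0.00014633]
roll 242 0.019 [0.52757709 0.09513273 0.01987865] 0.00022301070833857402 off [0.00095895 0.00241996]
[0.52661814 0.09271277 0.20356563]
```

Run:
```python
from h import *
plan([.5302,.1830,.17],1.376,4,150)
```

```text
[0.089, -0.014, 0.034, 0.0, 0.0, 0.0, 150]
[0.089, -0.014, 0.033, 0.0, 0.0, 0.0, 150]
[0.09, -0.014, 0.034, 0.0, 0.0, 0.0, 150]
[0.089, -0.013, 0.033, 0.0, 0.0, 0.001, 150]
-> [0.5302 0.1829 0.1701] [ 3.142 -0.     1.375]
```

{"name": "carry_out", "arguments": {
  "targets": [
    [0.06,-0.009,0.02,0,0,0,150],
    [0.1,-0.016,0.034,0,0,0,150],
    [0.1,-0.016,0.034,0,0,0,150],
    [0.07,-0.01,0.03,0,0,0,150],
    [0.027,-0.004,0.016,0,0,0,150],
    [0,0,0,0,0,0,150],
    [0,0,0,0,0,0,150],
    [0,0,0,0,0,0,150]
  ]
}}

```text
time_s: 10.6
tool_pos: [0.5304, 0.1828, 0.1704]
orientation: [3.141, -0.0, 1.378]
wrist_force: [1.4, 0.2, -0.8]
width: 0.0593
```

Run:
```python
from h import *
w=shot('wrist','w6.png');t=shot('scene','s6.png')
s=arm.read_state(); print({k:np.round(s[k],4).tolist() for k in ['tool_pos','orientation','wrist_force','width','joint_velocities']})
f=cv2.imread('pics/s6.png')[100:240,340:460]; cv2.imwrite('pics/s6c.png',cv2.resize(f,None,fx=4,fy=4,interpolation=2))
plan([.5302,.183,.17],1.376,1,150)
```

```text
{'tool_pos': [0.5303, 0.1829, 0.1704], 'orientation': [3.1411, -0.0003, 1.3776], 'wrist_force': [-0.6377, 0.3341, -0.6855], 'width': 0.0594, 'joint_velocities': [0.0037, 0.0029, 0.0001, 0.0005, -0.0014, -0.0009]}
[0.0, 0.0, 0.001, 0.0, 0.0, 0.001, 150]
-> [0.5303 0.1829 0.1701] [ 3.141 -0.     1.375]
```

View pics/w6.png

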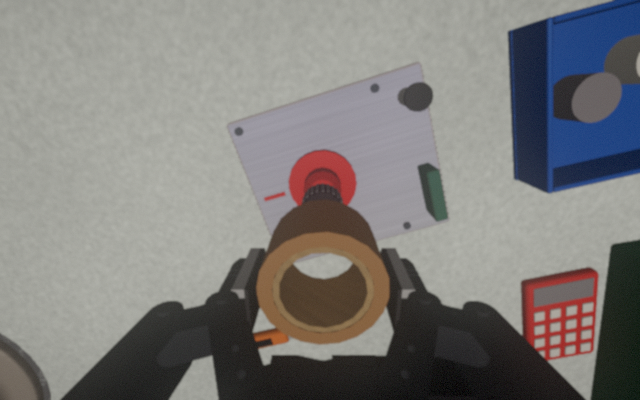

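View pics/s6c.png

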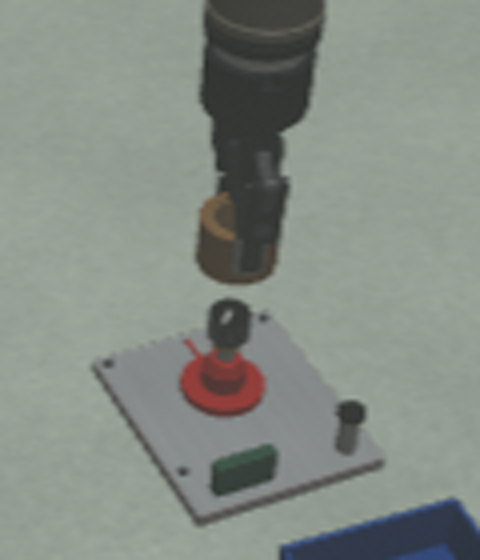

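Roll hangs over the cap in both views (wrist: flange and roll both at column 323; scene: roll on the spindle's line). Descending, checking force on the way.

{"name": "carry_out", "arguments": {
  "targets": [
    [0,0,0.08,0,0,0,150],
    [0,0,0.1,0,0,0,150],
    [0,0,0.04,0,0,0,150],
    [0,0,0.04,0,0,0,150],
    [0,0,0.04,0,0,0,150],
    [0,0,0,0,0,0,150]
  ]
}}

```text
time_s: 11.45
tool_pos: [0.5298, 0.1833, 0.0945]
orientation: [-3.141, 0.0, 1.378]
wrist_force: [-0.2, 0.2, -0.3]
width: 0.0593
```

{"name": "carry_out", "arguments": {
  "targets": [
    [0,0,0.04,0,0,0,150],
    [0,0,0.04,0,0,0,150],
    [0,0,0.03,0,0,0,150],
    [0,0,0.02,0,0,0,150],
    [0,0,0,0,0,0,150]
  ]
}}

```text
time_s: 12.08
tool_pos: [0.5299, 0.1834, 0.0621]
orientation: [-3.141, 0.0, 1.378]
wrist_force: [0.2, 0.1, 0.6]
width: 0.0595
```

Run:
```python
from h import *
s=arm.read_state(); print({k:np.round(s[k],4).tolist() for k in ['tool_pos','orientation','wrist_force','width','joint_velocities']})
t=shot('scene','s7.png');w=shot('wrist','w7.png')
f=cv2.imread('pics/s7.png')[100:240,340:460]; cv2.imwrite('pics/s7c.png',cv2.resize(f,None,fx=4,fy=4,interpolation=2))
```

```text
{'tool_pos': [0.5299, 0.1834, 0.0621], 'orientation': [-3.1409, 0.0002, 1.3785], 'wrist_force': [0.2268, 0.0707, 0.5958], 'width': 0.0595, 'joint_velocities': [0.0007, -0.0112, -0.0103, 0.0021, 0.0066, 0.0002]}
```

View pics/s7c.png

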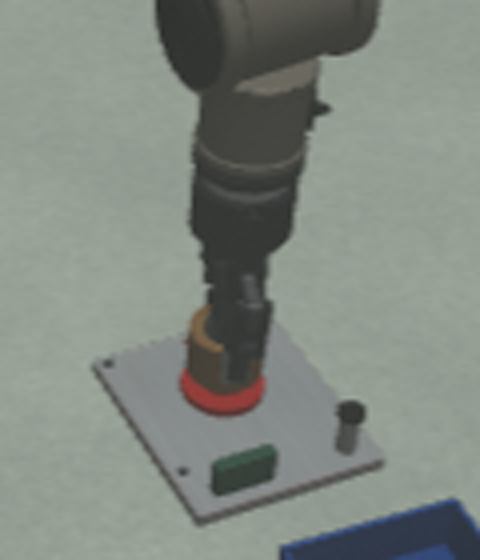

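View pics/w7.png

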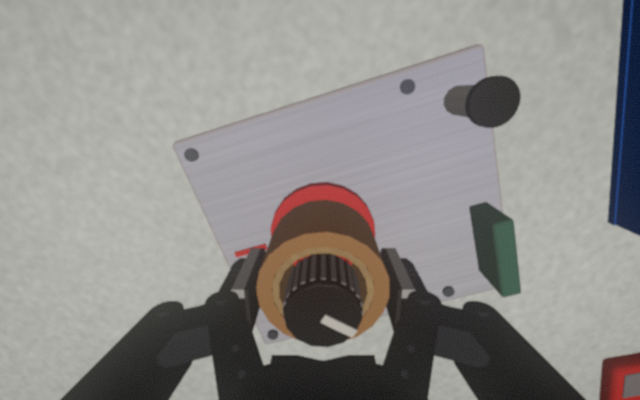

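The cap passes through the bore, roll sits round the hub's taper with no contact force. Lowering further.

{"name": "carry_out", "arguments": {
  "targets": [
    [0,0,0.02,0,0,0,150],
    [0,0,0.02,0,0,0,150],
    [0,0,0.012,0,0,0,150],
    [0,0,0,0,0,0,150],
    [0,0,0,0,0,0,150]
  ]
}}

```text
time_s: 12.8
tool_pos: [0.5302, 0.1834, 0.0496]
orientation: [3.141, -0.0, 1.379]
wrist_force: [0.0, -0.8, -0.5]
width: 0.0595
```

{"name": "carry_out", "arguments": {
  "targets": [
    [0,0,0.005,0,0,0,150],
    [0,0,0,0,0,0,150]
  ]
}}

```text
time_s: 13.05
tool_pos: [0.5301, 0.1834, 0.0483]
orientation: [-3.142, -0.0, 1.378]
wrist_force: [0.5, -0.2, -0.7]
width: 0.0596
```

{"name": "carry_out", "arguments": {
  "targets": [
    [0,0,0.004,0,0,0,150],
    [0,0,0,0,0,0,150]
  ]
}}

```text
time_s: 13.3
tool_pos: [0.5301, 0.1834, 0.0472]
orientation: [-3.141, -0.0, 1.379]
wrist_force: [0.2, -0.9, -0.5]
width: 0.0594
```

{"name": "carry_out", "arguments": {
  "targets": [
    [0,0,0.003,0,0,0,150],
    [0,0,0,0,0,0,150]
  ]
}}

```text
time_s: 13.55
tool_pos: [0.5302, 0.1834, 0.0466]
orientation: [3.141, -0.0, 1.378]
wrist_force: [-0.4, 0.5, -0.1]
width: 0.0594
```

{"name": "carry_out", "arguments": {
  "targets": [
    [0,0,0.004,0,0,0,150],
    [0,0,0,0,0,0,150]
  ]
}}

```text
time_s: 13.8
tool_pos: [0.5302, 0.1834, 0.0465]
orientation: [3.141, -0.0, 1.379]
wrist_force: [-3.7, -0.7, 8.3]
width: 0.0594
```

{"name": "carry_out", "arguments": {
  "targets": [
    [0,0,0.004,0,0,0,150],
    [0,0,0,0,0,0,150]
  ]
}}

```text
time_s: 14.05
tool_pos: [0.5302, 0.1834, 0.0465]
orientation: [3.141, -0.0, 1.379]
wrist_force: [-4.1, -1.4, 15.6]
width: 0.0596
```

Contact at exactly the expected height (0.0465 m, 8→16 N). Ease off and release.

{"name": "carry_out", "arguments": {
  "targets": [
    [0,0,-0.004,0,0,0,150],
    [0,0,0,0,0,0,60],
    [0,0,0,0,0,0,25],
    [0,0,0,0,0,0,20],
    [0,0,0,0,0,0,20]
  ]
}}

```text
time_s: 14.68
tool_pos: [0.5301, 0.1834, 0.0454]
orientation: [-3.141, 0.0, 1.378]
wrist_force: [-0.1, -0.6, -0.6]
width: 0.0789
```

Run:
```python
from h import *
s=arm.read_state(); print({k:np.round(s[k],4).tolist() for k in ['tool_pos','orientation','wrist_force','width','joint_velocities']})
w=shot('wrist','w8.png')
```

```text
{'tool_pos': [0.5301, 0.1834, 0.0454], 'orientation': [-3.1414, 0.0, 1.3785], 'wrist_force': [-0.0501, -0.5942, -0.5574], 'width': 0.0789, 'joint_velocities': [0.002, -0.0018, -0.0005, 0.0018, 0.0004, -0.0009]}
```

View pics/w8.png

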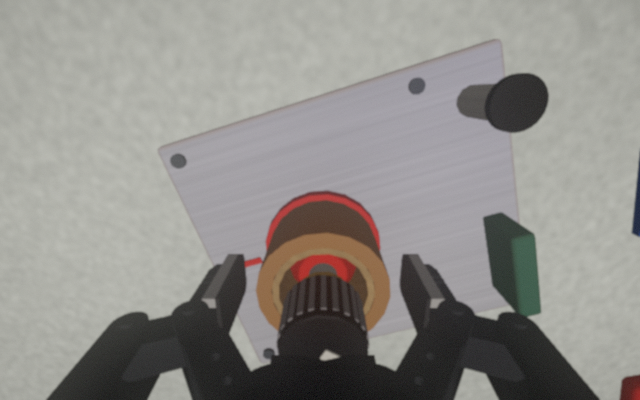

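Roll seated and released (width 79 mm, no force). Now rise, turn to the start yaw, and re-measure the cap.

{"name": "carry_out", "arguments": {
  "targets": [
    [0,0,-0.04,0,0,0,20],
    [0,0,-0.12,0,0,0,20],
    [0,0,-0.18,0,0,0,20],
    [0,0,-0.18,0,0,-0.046,20],
    [0,0,-0.06,0,0,-0.046,20],
    [0,0,0,0,0,-0.046,20],
    [0,0,0,0,0,-0.046,20],
    [0,0,0,0,0,-0.046,20],
    [0,0,0,0,0,-0.046,20],
    [0,0,0,0,0,-0.046,20],
    [0,0,0,0,0,0,20],
    [0,0,0,0,0,0,20]
  ]
}}

```text
time_s: 16.23
tool_pos: [0.5301, 0.1834, 0.1909]
orientation: [3.141, 0.0, 2.387]
wrist_force: [-1.0, -0.1, 0.3]
width: 0.0784
```

Run:
```python
from h import *
s=arm.read_state(); print({k:np.round(s[k],4).tolist() for k in ['tool_pos','orientation','wrist_force','width','joint_positions']})
w=shot('wrist','w9.png')
```

```text
{'tool_pos': [0.5301, 0.1834, 0.1909], 'orientation': [3.1412, 0.0002, 2.3873], 'wrist_force': [-0.96, -0.1065, 0.2536], 'width': 0.0784, 'joint_positions': [0.1964, 0.4544, 1.5064, 0.0001, 1.1803, -0.6201]}
```

View pics/w9.png

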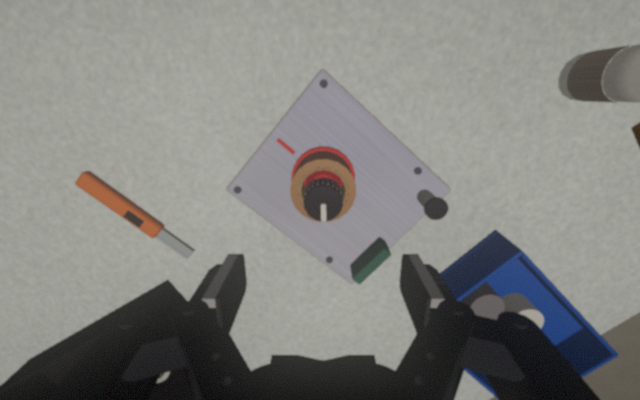

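Roll ring centred (323,187) around cap (323,200); white line points straight down in the image. Fit.

```bash
cat > cap.py <<'E'
from h import *
w=shot('wrist'); 
f=cv2.cvtColor(w['frame'],cv2.COLOR_RGB2BGR); hsv=cv2.cvtColor(f,cv2.COLOR_BGR2HSV)
m=np.zeros(f.shape[:2],np.uint8);m[140:230,280:370]=1
br=((hsv[...,0]>7)&(hsv[...,0]<22)&(hsv[...,1]>80)&(hsv[...,2]>130)).astype(np.uint8)*255*m
cn,_=cv2.findContours(br,cv2.RETR_CCOMP,cv2.CHAIN_APPROX_NONE); c=max(cn,key=len)
for z in(.062,.065): print('roll top',z,fitcirc(w,cv2.convexHull(c)[:,0],z,.03,[.53,.183]))
red=(((hsv[...,0]<7)|(hsv[...,0]>172))&(hsv[...,1]>130)&(hsv[...,2]>80)).astype(np.uint8)*255
m[:]=0;m[125:160,265:298]=1
cn,_=cv2.findContours(red*m,cv2.RETR_EXTERNAL,cv2.CHAIN_APPROX_NONE); c=max(cn,key=len)
L=np.array([onz(w,q,.014)[:2] for q in c[:,0].astype(float)]);d=L.mean(0)-[.5306,.1829];print('red dir',np.degrees(np.arctan2(d[1],d[0])))
dark=((hsv[...,2]<75)).astype(np.uint8)*255
m[:]=0;m[182:226,300:348]=1
cn,_=cv2.findContours(dark*m,cv2.RETR_EXTERNAL,cv2.CHAIN_APPROX_NONE); c=max(cn,key=len)
h=cv2.convexHull(c)[:,0]; print('hull',h.min(0),h.max(0)); low=h[h[:,1]>203]
print('cap',fitcirc(w,low,.0942,.016,[.53,.183]))
wh=((hsv[...,1]<70)&(hsv[...,2]>120)).astype(np.uint8)*255
cn,_=cv2.findContours(wh*m,cv2.RETR_EXTERNAL,cv2.CHAIN_APPROX_NONE); c=max(cn,key=len)
W=np.array([onz(w,q,.0942)[:2] for q in c[:,0].astype(float)]);u=np.linalg.svd(W-W.mean(0))[2][0]
print('white',len(W),W.mean(0),np.degrees(np.arctan2(u[1],u[0])),'from axis',np.degrees(np.arctan2(*(W.mean(0)-[.5306,.1829])[::-1])))
E
python3 cap.py
```

```text
roll top 0.062 (array([0.5301845 , 0.18324299, 0.02899366]), np.float64(0.0001927132691609519))
roll top 0.065 (array([0.52946409, 0.18391406, 0.02865509]), np.float64(0.00019046250327154403))
red dir -173.98291684062565
hull [304 182] [342 219]
cap (array([0.52967193, 0.18371441, 0.01487271]), np.float64(0.0001107991257839818))
white 151 [0.54031696 0.17462034] 47.51837998584897 from axis -40.43377269140113
```

{"name": "carry_out", "arguments": {
  "targets": [
    [0,0,0.12,0,0,0,20],
    [0,0,0.14,0,0,0,20],
    [0,0,0.1,0,0,0,60],
    [0,0,0.05,0,0,0,90],
    [0,0,0.02,0,0,0,100],
    [0,0,0,0,0,0,100],
    [0,0,0,0,0,0,100],
    [0,0,0,0,0,0,100]
  ]
}}

```text
time_s: 17.32
tool_pos: [0.5305, 0.1835, 0.0838]
orientation: [3.14, 0.001, 2.39]
wrist_force: [-0.4, -0.0, 0.1]
width: 0.0519
```

Run:
```python
from h import *
s=arm.read_state(); print({k:np.round(s[k],4).tolist() for k in ['tool_pos','orientation','wrist_force','moment','width','joint_velocities']})
w=shot('wrist','w10.png')
```

```text
{'tool_pos': [0.5305, 0.1835, 0.0838], 'orientation': [3.1405, 0.0007, 2.39], 'wrist_force': [-0.3775, -0.0363, 0.0628], 'moment': [-0.0148, 0.0081, -0.0312], 'width': 0.0519, 'joint_velocities': [0.0017, 0.004, 0.0033, 0.0001, -0.0013, -0.002]}
```

View pics/w10.png

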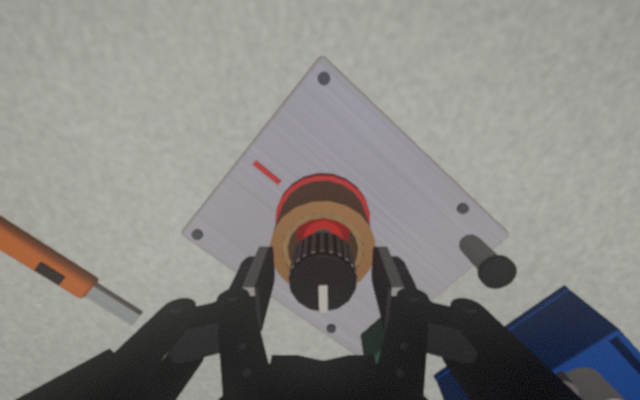

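Cap (323,280) is centred between the fingers, white line visible at (323,297). Close on it.

{"name": "carry_out", "arguments": {
  "targets": [
    [0,0,0,0,0,0,150],
    [0,0,0,0,0,0,200],
    [0,0,0,0,0,0,200],
    [0,0,0,0,0,0,200]
  ],
  "grip_force": 45
}}

```text
time_s: 17.88
tool_pos: [0.5303, 0.1835, 0.0835]
orientation: [3.141, 0.0, 2.39]
wrist_force: [-0.7, 1.6, 4.8]
width: 0.0314
```

Run:
```python
from h import *
s=arm.read_state(); print({k:np.round(s[k],4).tolist() for k in ['tool_pos','orientation','wrist_force','moment','width','joint_positions']})
w=shot('wrist','w11.png')
```

```text
{'tool_pos': [0.5303, 0.1835, 0.0835], 'orientation': [3.1408, 0.0003, 2.3901], 'wrist_force': [-0.7353, 1.5545, 4.7691], 'moment': [0.0869, 0.1753, 0.0008], 'width': 0.0314, 'joint_positions': [0.1965, 0.5815, 1.6256, 0.0002, 0.9337, -0.6229]}
```

View pics/w11.png

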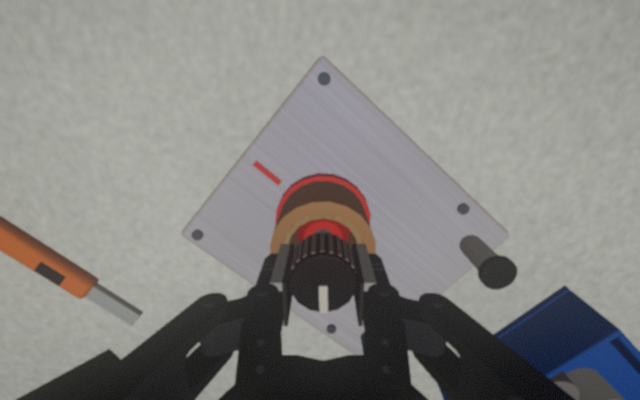

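Gripped (31.4 mm), white line stays visible in the tool view. Screw clockwise.

{"name": "carry_out", "arguments": {
  "targets": [
    [0,0,0.0006,0,0,0.03,200],
    [0,0,0.0006,0,0,0.05,200],
    [0,0,0.0006,0,0,0.05,200],
    [0,0,0.0006,0,0,0.05,200],
    [0,0,0.0006,0,0,0.05,200],
    [0,0,0.0006,0,0,0.05,200],
    [0,0,0.0006,0,0,0.05,200],
    [0,0,0.0006,0,0,0.05,200],
    [0,0,0.0006,0,0,0.05,200],
    [0,0,0.0006,0,0,0.05,200],
    [0,0,0.0006,0,0,0.05,200],
    [0,0,0,0,0,0,200]
  ]
}}

```text
time_s: 19.42
tool_pos: [0.5299, 0.1835, 0.0818]
orientation: [-3.141, -0.0, 0.723]
wrist_force: [-1.9, 0.5, 7.3]
width: 0.0304
```

Run:
```python
from h import *
s=arm.read_state(); print({k:np.round(s[k],4).tolist() for k in ['tool_pos','orientation','wrist_force','moment','width','joint_positions']})
w=shot('wrist','w12.png')
```

```text
{'tool_pos': [0.5299, 0.1835, 0.0818], 'orientation': [-3.1413, -0.0001, 0.7232], 'wrist_force': [-1.8914, 0.4997, 7.3465], 'moment': [0.1115, 0.3799, -0.0736], 'width': 0.0304, 'joint_positions': [0.1966, 0.5836, 1.6273, 0.0003, 0.9308, 1.044]}
```

View pics/w12.png

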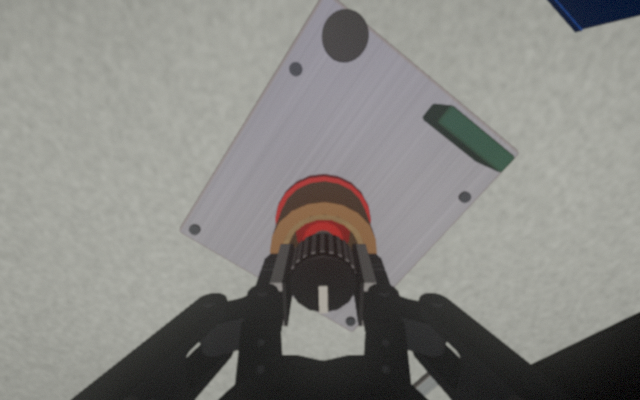

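No slip: line still at (323,297), moment small. About 37° remain; go 27° then creep.

{"name": "carry_out", "arguments": {
  "targets": [
    [0,0,0.0006,0,0,0.05,200],
    [0,0,0.0006,0,0,0.05,200],
    [0,0,0.0006,0,0,0.05,200],
    [0,0,0,0,0,0,200]
  ]
}}

```text
time_s: 19.98
tool_pos: [0.5299, 0.1836, 0.0814]
orientation: [-3.141, 0.0, 0.252]
wrist_force: [-2.1, 0.8, 6.7]
width: 0.0307
```

```bash
cat > rd.py <<'E'
from workcell import arm; import numpy as np
s=arm.read_state(); print({k:np.round(s[k],4).tolist() for k in ['time_s','tool_pos','orientation','wrist_force','moment','width']}, s['joint_positions'][5],s['effort'][5])
E
python3 rd.py
```

```text
{'time_s': 19.975, 'tool_pos': [0.5299, 0.1836, 0.0814], 'orientation': [-3.1412, 0.0001, 0.252], 'wrist_force': [-2.0839, 0.8196, 6.6677], 'moment': [0.144, 0.4491, -0.0566], 'width': 0.0307} 1.5151510141143505 0.5955319851636887
```

{"name": "carry_out", "arguments": {
  "targets": [
    [0,0,0.0002,0,0,0.015,200],
    [0,0,0,0,0,0,200]
  ]
}}

```text
time_s: 20.23
tool_pos: [0.5299, 0.1836, 0.0813]
orientation: [-3.141, 0.0, 0.206]
wrist_force: [-2.2, 1.8, 6.9]
width: 0.0306
```

```bash
python3 rd.py
```

```text
{'time_s': 20.225, 'tool_pos': [0.5299, 0.1836, 0.0813], 'orientation': [-3.1411, 0.0, 0.2061], 'wrist_force': [-2.2176, 1.8375, 6.9405], 'moment': [0.1678, 0.3979, -0.0766], 'width': 0.0306} 1.5610448085618345 0.11791092809289694
```

{"name": "carry_out", "arguments": {
  "targets": [
    [0,0,0.0001,0,0,0.015,200],
    [0,0,0.0002,0,0,0.015,200],
    [0,0,0,0,0,0,200]
  ]
}}

```text
time_s: 20.6
tool_pos: [0.5299, 0.1837, 0.0812]
orientation: [-3.141, 0.0, 0.112]
wrist_force: [-1.8, 0.7, 6.9]
width: 0.0306
```

```bash
python3 rd.py
```

```text
{'time_s': 20.6, 'tool_pos': [0.5299, 0.1837, 0.0812], 'orientation': [-3.1411, 0.0002, 0.1119], 'wrist_force': [-1.7617, 0.7099, 6.8609], 'moment': [0.2099, 0.3865, -0.0908], 'width': 0.0306} 1.6553178346411401 0.12228199280798435
```

{"name": "carry_out", "arguments": {
  "targets": [
    [0,0,0,0,0,0.01,200],
    [0,0,0,0,0,0,200]
  ]
}}

```text
time_s: 20.85
tool_pos: [0.5299, 0.1837, 0.0812]
orientation: [-3.141, 0.0, 0.081]
wrist_force: [-1.9, 1.6, 6.8]
width: 0.031
```

```bash
python3 rd.py
```

```text
{'time_s': 20.85, 'tool_pos': [0.5299, 0.1837, 0.0812], 'orientation': [-3.1412, 0.0002, 0.0808], 'wrist_force': [-1.9165, 1.5855, 6.8054], 'moment': [0.2226, 0.3962, 0.0078], 'width': 0.031} 1.686445202898269 0.10167173109948635
```

{"name": "carry_out", "arguments": {
  "targets": [
    [0,0,0,0,0,0.01,200],
    [0,0,0,0,0,0,200]
  ]
}}

```text
time_s: 21.1
tool_pos: [0.5299, 0.1837, 0.0812]
orientation: [-3.141, 0.0, 0.051]
wrist_force: [-2.7, 0.6, 5.8]
width: 0.0309
```

```bash
python3 rd.py
```

```text
{'time_s': 21.1, 'tool_pos': [0.5299, 0.1837, 0.0812], 'orientation': [-3.1415, 0.0001, 0.0505], 'wrist_force': [-2.7414, 0.6401, 5.8345], 'moment': [0.2513, 0.3878, 0.448], 'width': 0.0309} 1.7170981497872357 0.6074436195194721
```

Run:
```python
from h import *
w=shot('wrist','w13.png')
f=cv2.imread('pics/w13.png');hsv=cv2.cvtColor(f,cv2.COLOR_BGR2HSV)
wh=((hsv[...,1]<70)&(hsv[...,2]>120)).astype(np.uint8)*255
m=np.zeros_like(wh);m[283:311,310:336]=1
cn,_=cv2.findContours(wh*m,cv2.RETR_EXTERNAL,cv2.CHAIN_APPROX_NONE); c=max(cn,key=len)
print(c[:,0].min(0),c[:,0].max(0))
W=np.array([onz(w,q,.092)[:2] for q in c[:,0].astype(float)]);u=np.linalg.svd(W-W.mean(0))[2][0]
print('white',len(W),np.degrees(np.arctan2(u[1],u[0])), W.mean(0))
```

```text
[319 286] [328 310]
white 62 -174.23019807676096 [0.52355248 0.18215022]
```

View pics/w13.png

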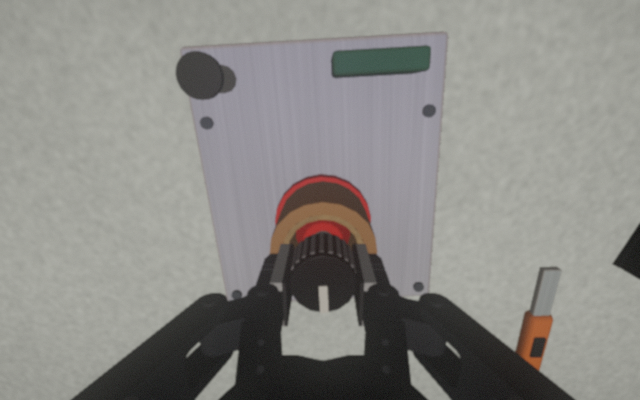

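Bottomed: moment jumps to 0.45 N m, white line at −174.2° against the red line's −174.0°. Now back off 90° (target tool yaw ≈1.65, stop touched at ≈0.08), rising 1.5 mm.

{"name": "carry_out", "arguments": {
  "targets": [
    [0,0,-0.0003,0,0,-0.03,200],
    [0,0,-0.0006,0,0,-0.05,200],
    [0,0,-0.0006,0,0,-0.05,200],
    [0,0,-0.0006,0,0,-0.05,200],
    [0,0,-0.0006,0,0,-0.05,200],
    [0,0,-0.0006,0,0,-0.05,200],
    [0,0,-0.0006,0,0,-0.05,200],
    [0,0,-0.0006,0,0,-0.05,200],
    [0,0,-0.0006,0,0,-0.05,200],
    [0,0,-0.0006,0,0,-0.05,200],
    [0,0,-0.0003,0,0,-0.029,200],
    [0,0,0,0,0,0,200]
  ]
}}

```text
time_s: 22.65
tool_pos: [0.5302, 0.1835, 0.0827]
orientation: [3.141, -0.0, 1.65]
wrist_force: [-2.2, 0.4, 6.0]
width: 0.0308
```

```bash
cat > wl.py <<'E'
from h import *
import sys
w=shot('wrist',sys.argv[1])
f=cv2.imread('pics/'+sys.argv[1]);hsv=cv2.cvtColor(f,cv2.COLOR_BGR2HSV)
wh=((hsv[...,1]<70)&(hsv[...,2]>120)).astype(np.uint8)*255
m=np.zeros_like(wh);m[283:311,310:336]=1
cn,_=cv2.findContours(wh*m,cv2.RETR_EXTERNAL,cv2.CHAIN_APPROX_NONE); c=max(cn,key=len)
print(c[:,0].min(0),c[:,0].max(0))
W=np.array([onz(w,q,.0935)[:2] for q in c[:,0].astype(float)]);u=np.linalg.svd(W-W.mean(0))[2][0]
print('white',len(W),np.degrees(np.arctan2(u[1],u[0])), W.mean(0))
E
python3 rd.py; python3 wl.py w14.png; python3 rd.py
```

```text
{'time_s': 22.65, 'tool_pos': [0.5302, 0.1835, 0.0827], 'orientation': [3.1412, -0.0001, 1.6498], 'wrist_force': [-2.2203, 0.421, 5.9719], 'moment': [0.0903, 0.2392, 0.1002], 'width': 0.0308} 0.11740187977449754 -0.3318776562809944
[319 286] [327 310]
white 63 -84.64836743432454 [0.53120857 0.17612444]
{'time_s': 22.7, 'tool_pos': [0.5301, 0.1834, 0.0827], 'orientation': [3.1413, -0.0001, 1.649], 'wrist_force': [-1.7686, 0.5607, 5.3555], 'moment': [0.0462, 0.2376, 0.0451], 'width': 0.0306} 0.11821343423435186 -0.04577348590828478
```

View pics/w14.png

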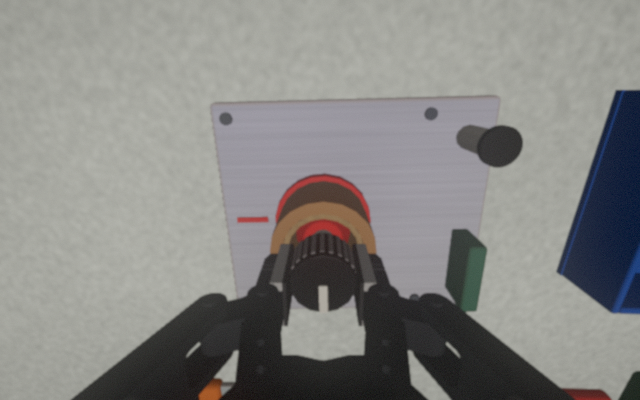

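White line turned 89.6° from bottomed. Final scene check, then hand in.

```bash
python3 - <<'E'
from h import *
t=shot('scene','s15.png'); shot('top','t15.png')
f=cv2.imread('pics/s15.png')[150:260,220:520]; cv2.imwrite('pics/s15c.png',cv2.resize(f,None,fx=2.6,fy=2.6,interpolation=2))
E
python3 rd.py
```

```text
{'time_s': 22.8, 'tool_pos': [0.5302, 0.1834, 0.0827], 'orientation': [3.1413, -0.0001, 1.6488], 'wrist_force': [-1.7864, -0.4288, 5.3817], 'moment': [0.022, 0.2214, 0.1081], 'width': 0.0305} 0.11836948898874068 0.04966604523360729
```

View pics/s15c.png

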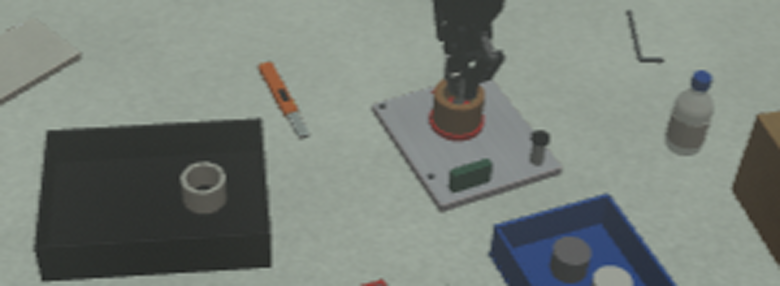

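View pics/t15.png

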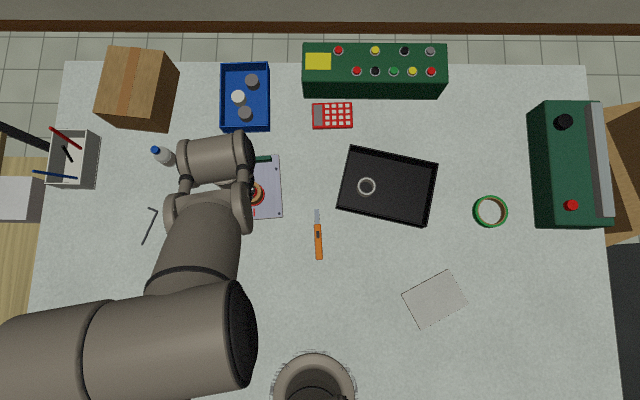

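The roll sits flat on the red flange. The white core (367,186), cutter, calculator, green roll, spray, hex key and pad are all where they started. Handing in.

```bash
python3 -c "
from workcell import arm
print(arm.close_job())"
```

```text
the job is handed in; nothing more can be done
None
```

I lifted the tape roll out of the bin, lowered it over the cap and set it on the hub. I then screwed the cap down to its stop and backed it off a quarter turn. The job was handed in at about 23 s with the gripper still holding the cap.

- **Roll:** it met the flange at the expected height (TCP 46.5 mm, 8 to 16 N). The last camera pictures show it flat on the flange.
- **Bottoming out:** the twisting moment jumped to 0.45 N m at the stop. The white line read −174.2° against −174.0° for the red line.
- **Quarter turn:** the white line moved 89.6°, against 90° asked. It did not shift between the jaws, so the cap did not slip.
- **Hold:** in the last reading the jaws were 30.5 mm apart on the cap with about 5 N upward on the wrist. That reads below the cap's 32 mm across, as did the roll's 59.3 mm when first gripped.
- **Other things:** they look unmoved in the top and scene pictures. I judged this by eye and did not measure it.

No check failed. The estimates of the spindle's position from different views differed by about 1 mm, which did not matter for the fit.

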